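Lock the plate-coating turntable with its key

ROBOT

A 7-joint arm with a two-finger parallel gripper is mounted at the origin on the work surface. World frame = base frame: x ahead of the robot, y to its left, z up, the work surface at z = 0. Lengths are in m, angles in degrees, forces in N, time in s.
With the tool pointing down it reaches from about 0.425 to 0.95 m from the base axis. Payload 16.7 kg.
Tool frame: the origin (TCP) lies between the finger pads; the fingertips stand 22 mm ahead of it and the grasp point (between the pads) lies 3 mm ahead of it (manip.tips_ahead is the z of the fingertips in the tool frame, in m); z points along the fingers, y is the line along which they close (so a half turn about z gives the same grasp; the last joint's range is limited). The gripper opens to 94 mm and grips with 3 to 60 N. Pads are 16 mm wide; open, the fingers measure 119 mm over their backs; the gripper's body (75 mm by 177 mm) begins 78 mm behind the grasp point.
Start: joints at [58.528, 24.414, 4.234, 92.017, -1.954, 63.644, -3.845], TCP at [0.263, -0.622, 0.227] pointing down, gripper open.
Joint ranges: [-163.25, 163.25], [-28.42, 122.38], [-70.27, 78.77], [12.13, 141.07], [-58.53, 238.53], [9.26, 117.41], [-156.51, 156.51]. Speed limits (degrees/s): [108.29, 108.29, 136.94, 136.94, 172.46, 172.46, 172.46].

INTERFACE

Orientations are given as [roll, pitch, yaw] about the fixed x, y, z axes, in that order (R = Rz(yaw) Ry(pitch) Rx(roll)).
In Python, from cell import manip gives the robot as it stands.
- The arm moves only by the tool jog_arm, never from a script. Its argument "motion" is a list of rows, each an object with "grip": the opening, from 0 (shut) to 1 (fully open); "dp": the shift along the world's x, y, z in m, a list of three; "turn": the turn about the world's z in degrees. A call has 1 to 10 rows; each row shifts and turns the commanded pose from where the row before left it; what a row does not reach is not made up. A row lasts 1/8 s, in which the tool goes at most 62.5 mm and 10.7 degrees, less where a joint would pass 70% of its speed; a pose out of reach is approached as far as the arm can. A call with a gripper value outside its range is refused whole. The fingers move at their own pace and stop on an object; "force" is the grip in N (left out, the last holds). Time passes only in rows, so rows that do not move let the fingers close. It gives the time, the measured TCP pose, the force, the opening and the grip force at its end, in the units of the state.
- manip.observe(): the state, without advancing time (a new reading comes with each control period).
- manip.read_camera(name): name is "scene" or "top"; returns a dict with "img" (400x640x3 uint8, red, green, blue), "intrinsics" (3x3 intrinsics, pixels), "cam_to_world" (4x4, takes a point from camera to world coordinates). Camera axes: x right, y up, looking along -z (the intrinsics and any distortion apply to the point x, -y, -z); pixel columns grow to the right and rows downward; lengths in m; the calibration is good to about 2 mm. A picture is of the moment at which its call begins. There is no depth.
- manip.sign_off(): hands the job in; it is judged then, once.
Trained networks look in a picture, given as the dict that the camera call returned (one of the last four; its "shot" number tells which), for a name from the list of things; names that differ only in an ending like _2 or _b are one class to them, and where a whole thing is asked for, a point or a joint stands for the part that bears it (a point fixed in the world has none). Each returns a list of dicts, best first, with "score" (0 to 1); they miss things now and then, are a little off and sometimes report something else, mostly with a low value. They report only what shows in the picture. A call takes as long as a camera call. They do not tell look-alikes from the thing itself.
- manip.boxes_of(picture, label): "position" ([column, row] in pixels, amid what is visible of it).
The state is a dict: "t": time; "joints": joint angles; "joint_vel": joint speeds; "joint_torque": joint torques, N m; "position": TCP position; "orientation": TCP orientation; "contact_force": force on the tool from outside, world axes, zero at the start; "torque": the same for the moment, N m; "opening": finger opening in m; "gripper_force": force on a finger pad.
Only numpy, scipy, OpenCV 4.12 (cv2) and the standard library are available. Lean on these libraries where they do the work, as an engineer would, in place of code of your own. Each camera call takes 0.05 s, during which the arm holds its last target. There are 200 camera calls.

TASK

Lock the bench turntable so that it cannot spin while it is cleaned: turn its hub by the upright grip until the hub's keyway lines up with the slot in the fixed block, then lay the loose lock key lengthwise across both, so that it lies level and fully down on the floor of keyway and slot, and let go. Leave the ink tin, the jar, the tools and the bottle where they are.

Things in the scene. Friction and masses are not known exactly. Their poses are not given: they have to be found in the camera images.
- hub (a joint): Angle of the turntable's hub on its upright axis, rad. 0: its keyway lines up with the slot of the fixed block; positive: anticlockwise seen from above. Starts between 0.5 and 1.45, so turn it clockwise, to 0. Travel -1.2 to 2.0. Light friction (0.08 N m), no spring: it stays where it is left, and a key slightly out of line can nudge it.
- hub_grip (a point): On the hub's axis, the point to grip on the hub's upright steel plate: 48 mm long (x), 14 mm thick (y), standing 50 mm above the hub's top face. This point is 29 mm above that face, 21 mm below the plate's top edge, 85 mm above the table. x points outwards along the keyway, z up; turns with the hub.
- keyway (a point): Middle of the keyway's floor, 54 mm from the hub's axis, 38 mm above the table; x outwards along the keyway, z up; turns with the hub. Keyway in the aluminium hub block (84 mm wide, top 56 mm above the table): 25 mm wide, 18 mm deep, edges chamfered 4 mm, closed 28 mm from the axis, open at 80 mm. Under it a dark round flange, 184 mm across.
- slot (a point): Where the seated key's underside centre belongs: slot floor, 97 mm from the hub's axis, 38 mm above the table; x along the slot away from the hub, z up; fixed. Slot in the grey block (top at 56 mm): 25 mm wide, 18 mm deep, 4 mm chamfers, open to the hub, closed 69 mm past this point. With the hub at 0, keyway and slot form a channel 138 mm long centred here. Housing below: 270 x 190 x 30 mm.
- key_mid (a point): Centre of the loose aluminium lock key, half-way up (31 mm above its underside); it starts upright on the table. The key is a bar 130 mm long (x), 22 mm wide (y), 16 mm tall, with an upright grip fin on its middle: 44 mm long (x), 12 mm thick (y), rising 46 mm above the bar (62 mm overall), so grip the fin across its 12 mm. Same both ways round; about 0.2 kg. z up.
- tin: Bystander: ink tin, 76 mm across, 65 mm tall; origin at the centre of its underside. Leave it alone.
- jar: Bystander: glass jar with black cap, 66 mm across, 75 mm tall; origin at the centre of its underside. Leave it alone.
- spatula: Bystander: ink spatula, 200 mm long, lying along its x axis; origin under its middle. Leave it alone.
- brush: Bystander: flat brush, 190 mm long, lying along its x axis; origin under its middle. Leave it alone.
- squeegee: Bystander: wooden squeegee with black rubber blade, 240 by 70 by 30 mm, lying along its x axis; origin under its wooden bar. Leave it alone.
- bottle: Bystander: white plastic bottle, 66 mm across, 170 mm tall; origin at the centre of its underside. Leave it alone.
Not all that is in view belongs to the job. What is shaped like the part that bears key_mid but orange is not meant.

How it is judged:
By the outcome, as a careful person would: the job done as asked, in the order asked, and still so for the second after the job is handed in, with the robot touching nothing.
It also fails if it takes over 64 s, if anything falls off the work surface, if the arm or the gripper's body presses on something with over 40 N, if the wrist force passes 120 N, or if a joint passes its speed limit or range.

## Working session

There is one attempt and no reset: what is moved stays moved. The work goes in short steps, Python scripts to look and compute and a tool call to move; the robot and the scene stay as the last step left them, time stands still between calls to the robot, and variables do not carry over. Pictures are saved under pics/ and viewed, at most 10 in all, crops included, and the job is handed in when it is done.

Besides the shell and the picture viewer there is one more tool, called after "Call:" in YAML: its name, and indented under it one key for each argument. jog_arm: Moves the arm, as the interface text tells. Its arguments: {"type":"object","properties":{"motion":{"type":"array","items":{"type":"object","properties":{"grip":{"type":"number"},"dp":{"type":"array","items":{"type":"number"}},"turn":{"type":"number"}}}},"force":{"type":"number"}},"required":["motion"]}

```bash
mkdir -p pics
cat > h.py <<'E'
import numpy as np, cv2
from cell import manip
def ray(pic,px):
    K=np.array(pic["intrinsics"]);T=np.array(pic["cam_to_world"])
    d=np.linalg.inv(K)@np.array([px[0],px[1],1.]); d=np.array([d[0],-d[1],-d[2]])
    return T[:3,3],T[:3,:3]@d
def at(pic,px,z):
    o,d=ray(pic,px); return o+d*(z-o[2])/d[2]
def proj(pic,P):
    K=np.array(pic["intrinsics"]);T=np.array(pic["cam_to_world"])
    c=T[:3,:3].T@(np.array(P)-T[:3,3]); q=K@np.array([c[0],-c[1],-c[2]]); return q[:2]/q[2]
def save(pic,n): cv2.imwrite("pics/"+n,cv2.cvtColor(pic["img"],cv2.COLOR_RGB2BGR))
E
python3 - <<'E'
from h import *
print(manip.observe())
for n in("top","scene"):
    p=manip.read_camera(n); save(p,n+"0.png"); print([k for k in p],np.round(p["cam_to_world"],3).tolist(),np.round(p["intrinsics"],1).tolist())
    for l,z in(("hub",.05),("hub_grip",.085),("keyway",.038),("slot",.038),("key_mid",.031),("tin",.03),("jar",.03),("bottle",.08)):
        for b in manip.boxes_of(p,l)[:3]: print(n,l,round(b["score"],2),np.round(b["position"],1),at(p,b["position"],z).round(3))
E
```

```text
{'t': 0.0, 'joints': array([58.52692232, 24.45022922,  4.23197332, 92.05112466, -1.95476837,
       63.64574449, -3.84274042]), 'joint_vel': array([-0.03989088,  0.00743482, -0.05570434, -0.0153643 , -0.10765296,
       -0.02863204, -0.07441478]), 'joint_torque': array([-1.30198536e-03, -9.35819864e+01,  3.66667762e+00, -4.54186106e+01,
       -4.87462571e-02,  2.01743259e-02,  9.10408244e-05]), 'position': array([ 0.26254791, -0.62139528,  0.22677781]), 'orientation': array([-1.79925246e+02,  4.92682187e-03,  2.29063653e+01]), 'contact_force': array([-0.7906822 , -0.58606587,  0.53385149]), 'torque': array([ 0.0195144 , -0.06791877, -0.05031533]), 'gripper_force': 0.0, 'opening': 0.09398328770643148}
['img', 'intrinsics', 'cam_to_world', 'shot'] [[0.014, 0.979, -0.203, 0.27], [-1.0, 0.015, 0.003, -0.039], [0.006, 0.203, 0.979, 1.393], [0.0, 0.0, 0.0, 1.0]] [[485.1, 0.0, 322.3], [0.0, 485.1, 198.1], [0.0, 0.0, 1.0]]
top hub 0.62 [239.6 190.9] [0.567 0.191 0.05 ]
top hub_grip 0.68 [241.6 186.5] [0.572 0.18  0.085]
top keyway 0.86 [241.6 189.1] [0.575 0.188 0.038]
top slot 0.76 [241.8 
[... 488 characters left out ...]
 0.0, 1.0]] [[468.7, 0.0, 321.8], [0.0, 468.7, 191.7], [0.0, 0.0, 1.0]]
scene hub 0.66 [379.9 220.4] [0.581 0.18  0.05 ]
scene hub_grip 0.89 [381.3 222.8] [0.611 0.184 0.085]
scene keyway 0.91 [380.8 218.6] [0.567 0.183 0.038]
scene slot 0.81 [378.9 216.2] [0.559 0.176 0.038]
scene key_mid 0.79 [280.7 144.7] [ 0.312 -0.209  0.031]
scene key_mid 0.69 [299.6 243.7] [ 0.699 -0.06   0.031]
scene key_mid 0.59 [266.6 183.3] [ 0.489 -0.219  0.031]
scene tin 0.77 [231.  178.5] [ 0.49  -0.345  0.03 ]
scene jar 0.61 [250.7 209.2] [ 0.6   -0.245  0.03 ]
scene jar 0.6 [382.1 218.9] [0.562 0.187 0.03 ]
scene bottle 0.74 [442.9 259.5] [0.702 0.378 0.08 ]
scene bottle 0.44 [379.4 213.8] [0.576 0.175 0.08 ]
```

Run:
```python
import cv2
a=cv2.imread("pics/top0.png"); b=cv2.imread("pics/scene0.png")
cv2.imwrite("pics/t1.png",cv2.resize(a[90:330,140:460],None,fx=2.5,fy=2.5,interpolation=cv2.INTER_CUBIC))
cv2.imwrite("pics/s1.png",cv2.resize(b[100:310,200:480],None,fx=2.8,fy=2.8,interpolation=cv2.INTER_CUBIC))
```

```text
(no output)
```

View pics/t1.png

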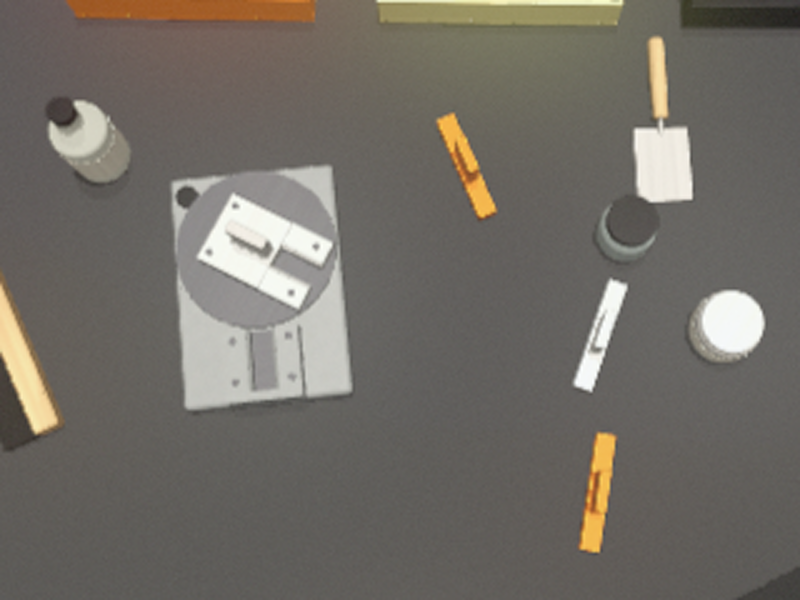

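View pics/s1.png

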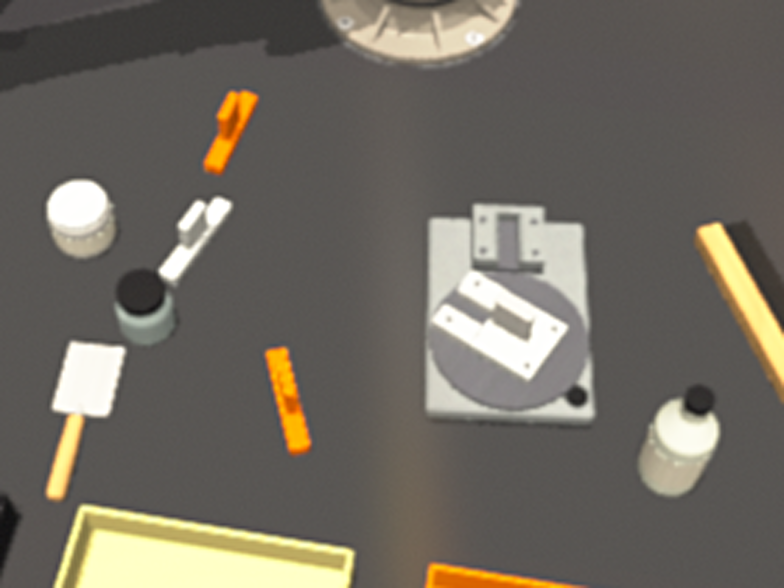

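The aluminium key is at about t1 (600,335), with an orange look-alike above and one below it. The slot is at t1 (263,358) and opens towards the hub, and the keyway opens to the lower right. I'll refine these positions by fitting edges in both views.

```bash
cat > fit.py <<'E'
from h import *
from scipy.optimize import minimize
def grad(pic,s):
    g=cv2.GaussianBlur(pic["img"],(0,0),0.7).astype(np.float32)
    m=np.max(np.hypot(cv2.Sobel(g,5,1,0),cv2.Sobel(g,5,0,1)),axis=2); m=np.minimum(m,150)
    return cv2.GaussianBlur(m,(0,0),s)
def seg(a,b,n=40):
    t=np.linspace(0,1,n)[:,None]; return np.array(a)*(1-t)+np.array(b)*t
def rect(x0,x1,y0,y1,z): 
    c=[(x0,y0,z),(x1,y0,z),(x1,y1,z),(x0,y1,z)]; return np.vstack([seg(c[i],c[i-1]) for i in range(4)])
KEY=np.vstack([rect(-.065,.065,-.011,.011,.016),rect(-.022,.022,-.006,.006,.062)])
HUB=np.vstack([seg((.0,s*.042,.056),(.08,s*.042,.056)) for s in(1,-1)]+[seg((.08,s*.042,.056),(.08,s*.0165,.056)) for s in(1,-1)]+
  [seg((.032,s*.0145,.056),(.08,s*.0145,.056)) for s in(1,-1)]+[rect(-.024,.024,-.007,.007,.106)])
SLOT=np.vstack([seg((.097,s*.0125,.038),(.166,s*.0125,.038)) for s in(1,-1)]+[seg((.166,-.0125,.038),(.166,.0125,.038))])
def pose(M,x,y,a):
    a=np.radians(a);c,s=np.cos(a),np.sin(a); return np.c_[M[:,0]*c-M[:,1]*s+x,M[:,0]*s+M[:,1]*c+y,M[:,2]]
def projN(pic,P):
    K=np.array(pic["intrinsics"]);T=np.array(pic["cam_to_world"]); c=(P-T[:3,3])@T[:3,:3]; q=(c*[1,-1,-1])@K.T; return q[:,:2]/q[:,2:]
def fit(pics,model,p0,step):
    p=np.array(p0,float)
    for s in(2.5,1.2,.7):
        G=[grad(q,s) for q in pics]
        def f(v): return -sum(cv2.remap(g,projN(q,P)[None].astype(np.float32),None,1).mean() for q,g in zip(pics,G) for P in[model(v)])
        sim=np.vstack([p]+[p+np.eye(len(p))[i]*step[i]*s/2 for i in range(len(p))])
        r=minimize(f,p,method="Nelder-Mead",options=dict(initial_simplex=sim,xatol=1e-4,fatol=1e-3)); p=r.x
    return p.round(4),round(-r.fun/len(pics),1)
def hubslot(v): # x,y axis, slot yaw, hub angle deg
    return np.vstack([pose(SLOT,v[0],v[1],v[2]),pose(HUB,v[0],v[1],v[2]+v[3])])
def key(v): return pose(KEY,*v)
E
python3 - <<'E'
from fit import *
T=manip.read_camera("top");S=manip.read_camera("scene")
print(at(T,(243,190),.034))
h0=list(at(T,(243,190),.034)[:2])+[182,66]
a=at(T,(140+615/2.5,90+282/2.5),.016);b=at(T,(140+584/2.5,90+390/2.5),.016);d=a-b;m=(a+b)/2
k0=[m[0],m[1],np.degrees(np.arctan2(d[1],d[0]))];print(k0,np.hypot(*d[:2]))
for ps in([T],[S],[T,S]):
    print(fit(ps,hubslot,h0,[.01,.01,4,8]),fit(ps,key,k0,[.01,.01,5]))
h=fit([T,S],hubslot,h0,[.01,.01,4,8])[0];k=fit([T,S],key,k0,[.01,.01,5])[0]
im=[]
for p in(T,S):
    i=cv2.resize(cv2.cvtColor(p["img"],4),None,fx=3,fy=3,interpolation=cv2.INTER_CUBIC)
    for P in(hubslot(h),key(k)):
        for q in projN(p,P): i[int(q[1]*3+1),int(q[0]*3+1)]=(0,0,255)
    for P in(np.array([[h[0],h[1],.04]]),np.array([[k[0],k[1],.04]])):
        c=(projN(p,P)[0]*3).astype(int); im.append(i[max(c[1]-140,0):c[1]+160,c[0]-150:c[0]+150])
cv2.imwrite("pics/ov.png",np.vstack([np.hstack(im[:2]),np.hstack(im[2:])]))
E
```

```text
[0.5730212  0.18442144 0.034     ]
[np.float64(0.48266123199742994), np.float64(-0.20961003543542867), np.float64(-16.321348848595818)] 0.1310337451129386
(array([5.658000e-01, 1.833000e-01, 1.845958e+02, 6.821160e+01]), np.float64(115.8)) (array([  0.4837,  -0.2102, -19.4213]), np.float64(133.3))
(array([5.715000e-01, 1.858000e-01, 1.863844e+02, 5.976640e+01]), np.float64(121.1)) (array([  0.4819,  -0.212 , -18.9191]), np.float64(145.1))
(array([  0.5727,   0.1869, 186.5401,  59.8984]), np.float64(116.7)) (array([  0.4834,  -0.2106, -19.274 ]), np.float64(138.4))
```

View pics/ov.png

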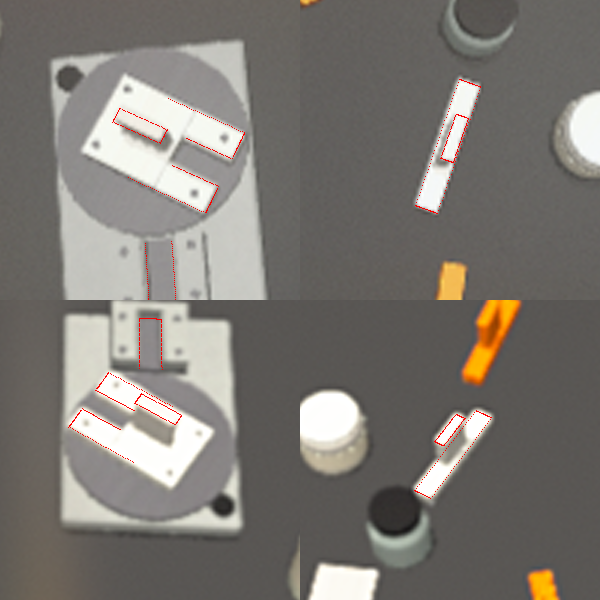

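The fits sit on the outlines in both views, but the slot yaw (4.6 to 6.5°) is uncertain. I'll pin it using the housing edges, with its offset left free.

```bash
cat >> fit.py <<'E'
def full(v): # + housing offset along, across
    return np.vstack([hubslot(v[:4])]+[pose(rect(v[4]-.135,v[4]+.135,v[5]-.095,v[5]+.095,.03),*v[:3])]*2)
def house(v): return pose(rect(-.135,.135,-.095,.095,.03),*v)
E
python3 - <<'E'
from fit import *
T=manip.read_camera("top");S=manip.read_camera("scene")
for ps in([T],[S],[T,S]):
    print(fit(ps,house,[.53,.183,4],[.01,.01,4]))
    print(fit(ps,full,[.571,.185,184,62,.04,0],[.01,.01,4,8,.02,.01]))
    print(fit(ps,lambda v:pose(HUB,*v),[.571,.185,246],[.01,.01,8]), fit(ps,lambda v:pose(SLOT,*v),[.571,.185,184],[.01,.01,4]))
E
```

```text
(array([0.5353, 0.182 , 6.9816]), np.float64(129.1))
(array([5.709000e-01, 1.884000e-01, 1.868801e+02, 6.171810e+01,
       3.620000e-02, 2.000000e-03]), np.float64(119.0))
(array([5.645000e-01, 1.828000e-01, 2.539748e+02]), np.float64(116.5)) (array([  0.5666,   0.1899, 187.5776]), np.float64(117.7))
(array([0.5358, 0.1805, 6.8079]), np.float64(137.0))
(array([5.713000e-01, 1.861000e-01, 1.866398e+02, 5.971440e+01,
       3.590000e-02, 1.400000e-03]), np.float64(127.1))
(array([5.71600e-01, 1.86000e-01, 2.46022e+02]), np.float64(121.9)) (array([5.477000e-01, 1.842000e-01, 1.868937e+02]), np.float64(140.5))
(array([0.5352, 0.1815, 7.0059]), np.float64(132.5))
(array([5.722000e-01, 1.873000e-01, 1.868274e+02, 6.007350e+01,
       3.720000e-02, 1.400000e-03]), np.float64(122.7))
(array([5.742000e-01, 1.868000e-01, 2.451671e+02]), np.float64(120.3)) (array([  0.5651,   0.1886, 187.5971]), np.float64(121.9))
```

Call:
jog_arm:
  motion:
    - {"dp": [0.017, 0.045, 0], "turn": 4.3, "grip": 0.6}
    - {"dp": [0.017, 0.045, 0], "turn": 4.3, "grip": 0.6}
    - {"dp": [0.017, 0.045, 0], "turn": 4.3, "grip": 0.6}
    - {"dp": [0.017, 0.045, 0], "turn": 4.3, "grip": 0.6}
    - {"dp": [0.017, 0.045, 0], "turn": 4.3, "grip": 0.6}
    - {"dp": [0.017, 0.045, 0], "turn": 4.3, "grip": 0.6}
    - {"dp": [0.017, 0.045, 0], "turn": 4.3, "grip": 0.6}
    - {"dp": [0.017, 0.045, 0], "turn": 4.3, "grip": 0.6}
    - {"dp": [0.017, 0.045, 0], "turn": 4.3, "grip": 0.6}
    - {"dp": [0.017, 0.045, 0], "turn": 4.3, "grip": 0.6}
  force: 25

```text
t: 2.35
position: [0.4331, -0.1703, 0.2278]
orientation: [180.0, 0.0, 66.0]
contact_force: [0.6, -0.1, 0.0]
opening: 0.0563
gripper_force: 0.0
```

Call:
jog_arm:
  motion:
    - {"dp": [0.0173, 0.0446, 0], "grip": 0.6}
    - {"dp": [0.0173, 0.0446, 0], "grip": 0.6}
    - {"dp": [0.0173, 0.0446, 0], "grip": 0.6}
    - {"dp": [0.0173, 0.0446, 0], "grip": 0.6}
    - {"dp": [0.0173, 0.0446, -0.01], "grip": 0.6}
    - {"dp": [0.0173, 0.0446, -0.02], "grip": 0.6}
    - {"dp": [0.0173, 0.0446, -0.03], "grip": 0.6}
    - {"dp": [0.0173, 0.0446, -0.02], "grip": 0.6}
    - {"dp": [0, 0, 0], "grip": 0.6}

```text
invalid input at $.motion[0]: expected keys grip, dp, turn
```

Run:
```python
from fit import *
s=manip.observe();print(s["position"],s["orientation"])
S=manip.read_camera("scene");T=manip.read_camera("top")
print(fit([S],lambda v:pose(HUB,*v),[.5715,.186,246],[.005,.005,4]))
im=[]
for p in(T,S):
    i=cv2.resize(cv2.cvtColor(p["img"],4),None,fx=4,fy=4,interpolation=cv2.INTER_CUBIC)
    c=(proj(p,[.5715,.1865,.106])*4).astype(int)
    for P in(pose(rect(-.024,.024,-.007,.007,.106),.5715,.1865,66.4),np.array([list(s["position"]-[0,0,.022])])):
        for q in projN(p,P): cv2.circle(i,(int(q[0]*4+2),int(q[1]*4+2)),1,(0,0,255),-1)
    im.append(i[c[1]-200:c[1]+200,c[0]-200:c[0]+200])
cv2.imwrite("pics/g1.png",np.hstack(im))
```

```text
[ 0.43314971 -0.17032198  0.22779469] [1.79955976e+02 3.95416561e-03 6.60377415e+01]
(array([5.719000e-01, 1.859000e-01, 2.459771e+02]), np.float64(121.9))
```

View pics/g1.png

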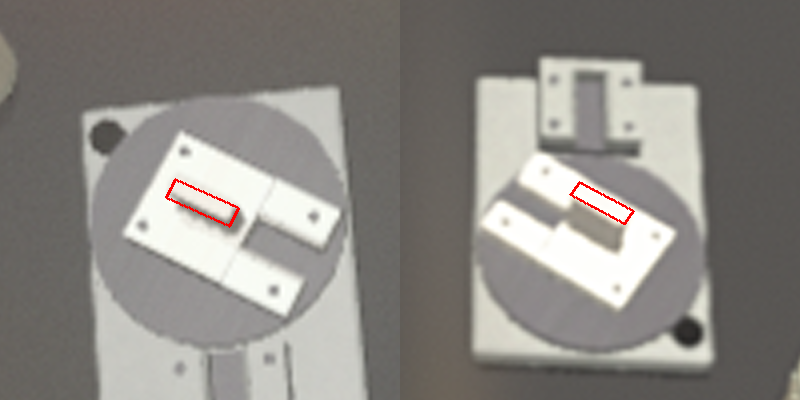

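The move was refused because every row needs "turn". The overlay of the plate's top edge (t ≈ (203,203), s ≈ (602,203)) matches both views, so I'll carry on.

Call:
jog_arm:
  motion:
    - {"dp": [0.0173, 0.0446, 0], "turn": 0, "grip": 0.6}
    - {"dp": [0.0173, 0.0446, 0], "turn": 0, "grip": 0.6}
    - {"dp": [0.0173, 0.0446, 0], "turn": 0, "grip": 0.6}
    - {"dp": [0.0173, 0.0446, 0], "turn": 0, "grip": 0.6}
    - {"dp": [0.0173, 0.0446, -0.01], "turn": 0, "grip": 0.6}
    - {"dp": [0.0173, 0.0446, -0.02], "turn": 0, "grip": 0.6}
    - {"dp": [0.0173, 0.0446, -0.03], "turn": 0, "grip": 0.6}
    - {"dp": [0.0173, 0.0446, -0.02], "turn": 0, "grip": 0.6}
    - {"dp": [0, 0, 0], "turn": 0.4, "grip": 0.6}

```text
t: 3.58
position: [0.5706, 0.1884, 0.1456]
orientation: [-179.8, -0.0, 66.5]
contact_force: [0.4, -0.3, 1.4]
opening: 0.0563
gripper_force: 0.0
```

Call:
jog_arm:
  motion:
    - {"dp": [0.001, -0.002, -0.02], "turn": 0, "grip": 0.6}
    - {"dp": [0, 0, -0.02], "turn": 0, "grip": 0.6}
    - {"dp": [0, 0, -0.017], "turn": 0, "grip": 0.6}
    - {"dp": [0, 0, 0], "turn": 0, "grip": 0.3}
    - {"dp": [0, 0, 0], "turn": 0, "grip": 0.0}
    - {"dp": [0, 0, 0], "turn": 0, "grip": 0.0}
    - {"dp": [0, 0, 0], "turn": 0, "grip": 0.0}
    - {"dp": [0, 0, 0], "turn": 0, "grip": 0.0}

```text
t: 4.58
position: [0.5738, 0.1826, 0.0909]
orientation: [179.9, -0.1, 66.3]
contact_force: [13.0, -0.2, -8.7]
opening: 0.0137
gripper_force: 24.9
```

Call:
jog_arm:
  motion:
    - {"dp": [0.001, -0.001, 0], "turn": -7, "grip": 0}
    - {"dp": [0, 0, 0], "turn": -8, "grip": 0}
    - {"dp": [0, 0, 0], "turn": -8, "grip": 0}
    - {"dp": [0, 0, 0], "turn": -7, "grip": 0}
    - {"dp": [0, 0, 0], "turn": 0, "grip": 0}

```text
t: 5.2
position: [0.5719, 0.1842, 0.0909]
orientation: [-179.9, -0.0, 36.3]
contact_force: [-9.4, 6.8, 5.5]
opening: 0.0137
gripper_force: 25.0
```

Call:
jog_arm:
  motion:
    - {"dp": [0, 0, 0], "turn": -7, "grip": 0}
    - {"dp": [0, 0, 0], "turn": -8, "grip": 0}
    - {"dp": [0, 0, 0], "turn": -8, "grip": 0}
    - {"dp": [0, 0, 0], "turn": -6.5, "grip": 0}
    - {"dp": [0, 0, 0], "turn": 0, "grip": 0}
    - {"dp": [0, 0, 0], "turn": 0, "grip": 0}

```text
t: 5.95
position: [0.5709, 0.1866, 0.0909]
orientation: [-179.8, 0.1, 7.0]
contact_force: [-14.3, 18.3, 6.9]
opening: 0.0138
gripper_force: 25.0
```

Run:
```python
from fit import *
S=manip.read_camera("scene");T=manip.read_camera("top")
i=cv2.resize(cv2.cvtColor(S["img"],4),None,fx=5,fy=5,interpolation=cv2.INTER_CUBIC)
j=cv2.resize(cv2.cvtColor(T["img"],4),None,fx=5,fy=5,interpolation=cv2.INTER_CUBIC)
c=(proj(S,[.5,.178,.056])*5).astype(int);d=(proj(T,[.5,.178,.056])*5).astype(int)
cv2.imwrite("pics/a1.png",np.hstack([i[c[1]-250:c[1]+250,c[0]-200:c[0]+200],j[d[1]-250:d[1]+250,d[0]-200:d[0]+200]]))
```

```text
(no output)
```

View pics/a1.png

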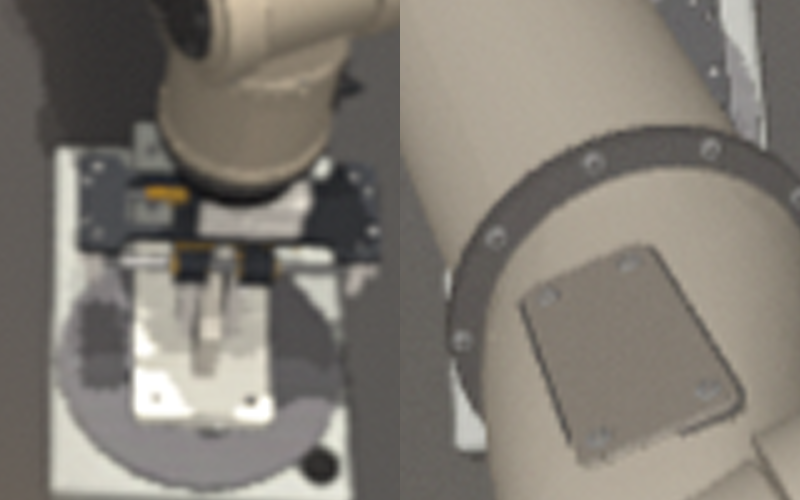

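Call:
jog_arm:
  motion:
    - {"dp": [-0.001, 0.002, 0], "turn": 0, "grip": 0.3}
    - {"dp": [0, 0, 0], "turn": 0, "grip": 0.5}
    - {"dp": [0, 0, 0], "turn": 0, "grip": 0.5}
    - {"dp": [0, 0, 0.04], "turn": 0, "grip": 0.5}
    - {"dp": [0, 0, 0.05], "turn": 0, "grip": 0.5}
    - {"dp": [-0.01, -0.045, 0], "turn": -3.4, "grip": 0.5}
    - {"dp": [-0.01, -0.045, 0], "turn": -3.4, "grip": 0.5}
    - {"dp": [-0.01, -0.045, 0], "turn": -3.4, "grip": 0.5}
    - {"dp": [-0.01, -0.045, 0], "turn": -3.4, "grip": 0.5}
    - {"dp": [-0.01, -0.045, 0], "turn": -3.4, "grip": 0.5}

```text
t: 7.3
position: [0.5217, -0.0428, 0.1807]
orientation: [180.0, -0.0, -10.3]
contact_force: [1.0, -0.6, 0.0]
opening: 0.0469
gripper_force: 0.0
```

Call:
jog_arm:
  motion:
    - {"dp": [-0.0096, -0.042, 0], "turn": -3, "grip": 0.5}
    - {"dp": [-0.0096, -0.042, 0], "turn": -3, "grip": 0.5}
    - {"dp": [-0.0096, -0.042, -0.02], "turn": -3, "grip": 0.5}
    - {"dp": [-0.0096, -0.042, -0.04], "turn": 0, "grip": 0.5}
    - {"dp": [0, 0, 0], "turn": 0, "grip": 0.5}
    - {"dp": [0, 0, 0], "turn": 0, "grip": 0.5}

```text
t: 8.05
position: [0.4839, -0.2089, 0.1206]
orientation: [-180.0, -0.0, -19.2]
contact_force: [0.4, 0.4, 0.6]
opening: 0.0468
gripper_force: 0.0
```

Run:
```python
from fit import *
S=manip.read_camera("scene");T=manip.read_camera("top")
for ps in([T],[S],[T,S]):
    print(fit(ps,full,[.573,.187,186.9,0,.036,.002],[.005,.005,2,4,.01,.005]), fit(ps,lambda v:pose(HUB,*v),[.573,.187,187],[.005,.005,4]))
print(fit([S],key,[.4834,-.2106,-19.3],[.005,.005,3]))
s=manip.observe();print(s["position"],s["orientation"])
P=full(fit([T,S],full,[.573,.187,186.9,0,.036,.002],[.005,.005,2,4,.01,.005])[0])
im=[]
for p,X in((T,[.53,.182,.05]),(S,[.53,.182,.05]),(S,[.48,-.21,.06])):
    i=cv2.resize(cv2.cvtColor(p["img"],4),None,fx=4,fy=4,interpolation=cv2.INTER_CUBIC)
    for q in projN(p,P): i[int(q[1]*4+2),int(q[0]*4+2)]=(0,0,255)
    c=(proj(p,X)*4).astype(int); im.append(i[c[1]-220:c[1]+220,c[0]-130:c[0]+130])
cv2.imwrite("pics/a2.png",np.hstack(im))
```

```text
(array([ 5.655000e-01,  1.851000e-01,  1.866499e+02, -9.413000e-01,
        3.040000e-02, -5.000000e-04]), np.float64(120.1)) (array([  0.5653,   0.1809, 180.7577]), np.float64(117.1))
(array([ 5.559000e-01,  1.822000e-01,  1.864765e+02, -2.977000e-01,
        2.000000e-02, -6.000000e-04]), np.float64(128.0)) (array([5.547000e-01, 1.761000e-01, 1.794336e+02]), np.float64(121.0))
(array([5.670000e-01, 1.853000e-01, 1.865063e+02, 2.508000e-01,
       3.180000e-02, 1.000000e-04]), np.float64(122.2)) (array([5.743000e-01, 1.857000e-01, 1.862583e+02]), np.float64(121.0))
(array([  0.4825,  -0.2136, -19.774 ]), np.float64(130.8))
[ 0.48449266 -0.20825907  0.12120235] [-1.79979222e+02 -7.21073025e-02 -1.91317346e+01]
```

View pics/a2.png

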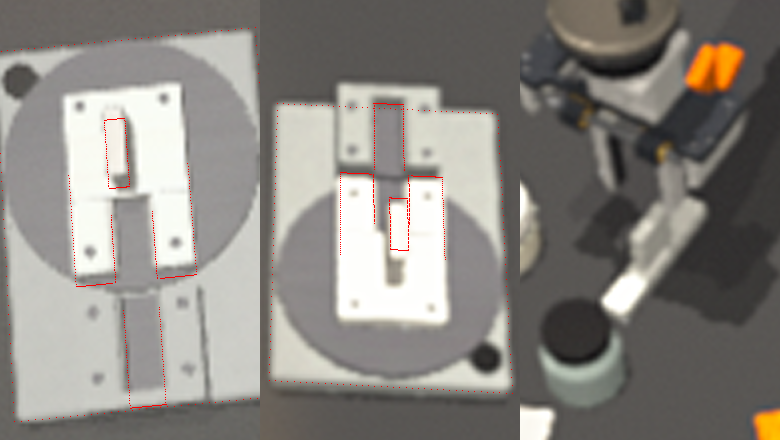

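The overlay slipped a few mm along x. The hub's sides and keyway walls (slope 4.7°, axis extrapolating to column ~146 at row 390) agree with the slot (column ~145), so the hub is aligned. The jaws straddle the key's fin, so I'll grasp it.

Call:
jog_arm:
  motion:
    - {"dp": [-0.001, -0.0025, -0.025], "turn": 0, "grip": 0.5}
    - {"dp": [0, 0, -0.03], "turn": 0, "grip": 0.5}
    - {"dp": [0, 0, -0.0207], "turn": 0, "grip": 0.5}
    - {"dp": [0, 0, 0], "turn": 0, "grip": 0.25}
    - {"dp": [0, 0, 0], "turn": 0, "grip": 0}
    - {"dp": [0, 0, 0], "turn": 0, "grip": 0}
    - {"dp": [0, 0, 0], "turn": 0, "grip": 0}
    - {"dp": [0, 0, 0], "turn": 0, "grip": 0}
  force: 30

```text
t: 9.15
position: [0.4833, -0.2115, 0.0456]
orientation: [-180.0, -0.1, -19.2]
contact_force: [-1.7, 1.2, 8.6]
opening: 0.0119
gripper_force: 30.0
```

Call:
jog_arm:
  motion:
    - {"dp": [0, 0, 0.03], "turn": 0, "grip": 0}
    - {"dp": [0, 0, 0.045], "turn": 0, "grip": 0}
    - {"dp": [0, 0, 0.045], "turn": 0, "grip": 0}
    - {"dp": [-0.001, 0.048, 0.01], "turn": 3.3, "grip": 0}
    - {"dp": [-0.001, 0.048, 0], "turn": 3.3, "grip": 0}
    - {"dp": [-0.001, 0.048, 0], "turn": 3.3, "grip": 0}
    - {"dp": [-0.001, 0.048, 0], "turn": 3.3, "grip": 0}
    - {"dp": [-0.001, 0.048, 0], "turn": 3.3, "grip": 0}
    - {"dp": [-0.001, 0.048, 0], "turn": 3.3, "grip": 0}
    - {"dp": [-0.001, 0.048, 0], "turn": 3.3, "grip": 0}

```text
t: 10.4
position: [0.4754, 0.1259, 0.1751]
orientation: [180.0, -0.0, 4.0]
contact_force: [1.0, -1.4, -2.7]
opening: 0.012
gripper_force: 30.0
```

Call:
jog_arm:
  motion:
    - {"dp": [0, 0.04, 0], "turn": 3, "grip": 0}
    - {"dp": [0, 0.01, 0], "turn": 0, "grip": 0}
    - {"dp": [0, 0, 0], "turn": 0, "grip": 0}
    - {"dp": [0, 0, 0], "turn": 0, "grip": 0}

```text
t: 10.9
position: [0.4758, 0.1731, 0.1747]
orientation: [180.0, 0.0, 6.8]
contact_force: [-0.0, 0.3, -2.1]
opening: 0.0119
gripper_force: 30.0
```

Call:
jog_arm:
  motion:
    - {"dp": [0, 0.002, -0.025], "turn": 0, "grip": 0}
    - {"dp": [0, 0, -0.025], "turn": 0, "grip": 0}
    - {"dp": [0, 0, -0.015], "turn": 0, "grip": 0}
    - {"dp": [0, 0, 0], "turn": 0, "grip": 0}
    - {"dp": [0, 0, 0], "turn": 0, "grip": 0}

```text
t: 11.52
position: [0.4762, 0.1765, 0.1105]
orientation: [-180.0, -0.0, 6.9]
contact_force: [0.1, 0.3, -1.5]
opening: 0.0117
gripper_force: 30.0
```

Run:
```python
from fit import *
S=manip.read_camera("scene");T=manip.read_camera("top")
im=[]
for p in(S,T):
    i=cv2.resize(cv2.cvtColor(p["img"],4),None,fx=6,fy=6,interpolation=cv2.INTER_CUBIC)
    c=(proj(p,[.5,.178,.06])*6).astype(int); im.append(i[c[1]-250:c[1]+250,c[0]-200:c[0]+200])
cv2.imwrite("pics/p1.png",np.hstack(im))
```

```text
(no output)
```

View pics/p1.png

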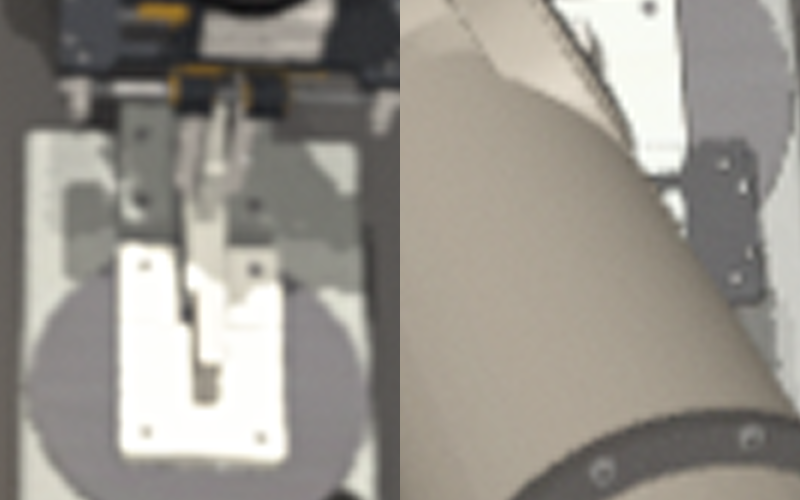

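Call:
jog_arm:
  motion:
    - {"dp": [0, -0.0013, 0], "turn": 0, "grip": 0}
    - {"dp": [0, 0, -0.005], "turn": 0, "grip": 0}
    - {"dp": [0, 0, -0.004], "turn": 0, "grip": 0}
    - {"dp": [0, 0, -0.004], "turn": 0, "grip": 0}
    - {"dp": [0, 0, 0], "turn": 0, "grip": 0}

```text
t: 12.25
position: [0.4755, 0.1752, 0.0963]
orientation: [180.0, 0.0, 6.9]
contact_force: [-0.4, -0.7, -1.8]
opening: 0.0121
gripper_force: 30.0
```

The key's underside is about 5 mm below the block's top with no contact force, so it has entered the channel.

Call:
jog_arm:
  motion:
    - {"dp": [0, 0, -0.004], "turn": 0, "grip": 0}
    - {"dp": [0, 0, -0.004], "turn": 0, "grip": 0}
    - {"dp": [0, 0, -0.004], "turn": 0, "grip": 0}
    - {"dp": [0, 0, 0], "turn": 0, "grip": 0}
    - {"dp": [0, 0, 0], "turn": 0, "grip": 0}

```text
t: 12.88
position: [0.4757, 0.1753, 0.0848]
orientation: [-180.0, -0.0, 6.9]
contact_force: [-0.3, 0.3, -2.0]
opening: 0.0123
gripper_force: 30.0
```

Call:
jog_arm:
  motion:
    - {"dp": [0, 0, -0.0012], "turn": 0, "grip": 0}
    - {"dp": [0, 0, -0.0008], "turn": 0, "grip": 0}
    - {"dp": [0, 0, 0], "turn": 0, "grip": 0}
    - {"dp": [0, 0, 0], "turn": 0, "grip": 0}

```text
t: 13.38
position: [0.4758, 0.1753, 0.0835]
orientation: [180.0, -0.0, 6.9]
contact_force: [-5.5, -2.0, 15.4]
opening: 0.0117
gripper_force: 30.0
```

It's on the floor: z 0.0835 against 0.0836 expected, with 15 N of support. Next I'll release it gently, rise and clear away for a check.

Call:
jog_arm:
  motion:
    - {"dp": [0, 0, 0.0005], "turn": 0, "grip": 0.2}
    - {"dp": [0, 0, 0], "turn": 0, "grip": 0.4}
    - {"dp": [0, 0, 0], "turn": 0, "grip": 0.4}
    - {"dp": [0, 0, 0.03], "turn": 0, "grip": 0.4}
    - {"dp": [0, 0, 0.05], "turn": 0, "grip": 0.4}
    - {"dp": [0, 0, 0.04], "turn": 0, "grip": 0.4}
    - {"dp": [0, -0.05, 0.01], "turn": 0, "grip": 0.4}
    - {"dp": [0, -0.06, 0], "turn": 0, "grip": 0.4}
    - {"dp": [0, -0.06, 0], "turn": 0, "grip": 0.4}
    - {"dp": [0, -0.06, 0], "turn": 0, "grip": 0.4}

```text
t: 14.62
position: [0.4754, -0.0567, 0.2135]
orientation: [180.0, -0.0, 6.9]
contact_force: [2.1, 0.9, -0.2]
opening: 0.0377
gripper_force: 0.0
```

Call:
jog_arm:
  motion:
    - {"dp": [0, -0.06, 0], "turn": 0, "grip": 0.4}
    - {"dp": [0, -0.06, 0], "turn": 0, "grip": 0.4}
    - {"dp": [0, 0, 0], "turn": 0, "grip": 0.4}

```text
t: 15.0
position: [0.4749, -0.1791, 0.2131]
orientation: [180.0, 0.0, 6.5]
contact_force: [0.4, 0.2, 0.2]
opening: 0.0375
gripper_force: 0.0
```

Run:
```python
from fit import *
S=manip.read_camera("scene");T=manip.read_camera("top")
def k2(v): P=pose(KEY,*v); P[:,2]+=.038; return P
v=fit([S],k2,[.476,.1752,6.9],[.005,.005,3]); w=fit([T],k2,[.476,.1752,6.9],[.005,.005,3]);print(v,w)
im=[]
for p,f in((S,v),(T,w)):
    i=cv2.resize(cv2.cvtColor(p["img"],4),None,fx=6,fy=6,interpolation=cv2.INTER_CUBIC)
    c=(proj(p,[.5,.178,.06])*6).astype(int)
    for q in projN(p,k2([.476,.1752,6.9])): i[int(q[1]*6+3),int(q[0]*6+3)]=(0,0,255)
    im.append(i[c[1]-270:c[1]+270,c[0]-200:c[0]+200])
cv2.imwrite("pics/f1.png",np.hstack(im))
```

```text
(array([0.4723, 0.1734, 4.8843]), np.float64(111.1)) (array([0.4769, 0.1752, 8.0543]), np.float64(122.4))
```

View pics/f1.png

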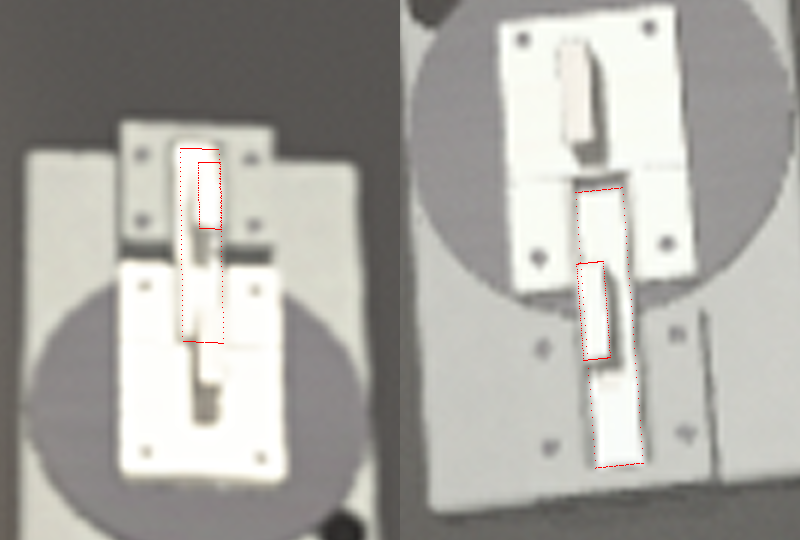

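The key lies in both keyway and slot, and its outline at seated height matches in both views: the bar runs from (600,188) to (620,466) in the top view. The gripper is clear, so I'm handing in.

```bash
python3 -c "
from cell import manip
print(manip.sign_off())"
```

```text
the job is handed in; nothing more can be done
None
```

The hub is turned into line with the slot, the aluminium lock key lies level on the floor of keyway and slot and is released, and the job was handed in with about 15 s of the 64 s used.

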